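Fresh battery for the smoke alarm

TASK

Put the fresh green block battery from the organiser into the smoke alarm's open battery bay: laid flat on its broad face on the bay's floor, terminal end towards the brass contacts, away from the door hinge. Then close the battery door and press it until it clicks fully shut. Leave the other batteries where they are.

Things in the scene. Friction and masses are not known exactly. Their poses are not given: they have to be found in the camera images.
- fresh: Fresh block battery, the only green one: box 17.5 (its x) by 26.5 (its y) by 46 mm plus two 2.5 mm studs on its black-banded top, 48.5 mm in all, about 45 g. Origin: centre of its bottom end; z runs to the terminals. It starts standing upright in a compartment, terminals up, its width along the organiser's y, bottom 3 mm and top 51.5 mm above the table, 21 mm above the organiser's rim.
- fresh_mid (a point): Middle of the green battery (24.25 mm from its bottom end, along its z); axes as the battery's. Set down on an edge of its bottom end, leaning more than about 0.4 rad about its width direction (its y), it falls onto a broad face when let go, and lies there 17.5 mm high without rolling.
- fresh_top (a point): Middle of the green battery's terminal end, at the top of the studs (48.5 mm from its bottom end).
- organiser: Blue open organiser, fixed: 128 (its x) by 36.5 (y) by 30 mm high, walls and floor 3 mm. Four dividers 26 mm high make five compartments in a row along x, each 22 by 30.5 mm, about 25 mm apart. Those at -50, 0 and +50 mm along x hold one cell each, in any order; the other two are empty. Origin: centre of the underside, on the table.
- alarm: White smoke alarm lying back up, held fast on a rubber mat, so that it does not slide: a disc 150 mm across and 20 mm high, on whose back stands the battery bay. Origin: centre of its underside, on the table; its x points from the bay's catch end to its hinge end (hinge away from the robot), z up.
- bay (a point): Centre of the bay's floor, 20 mm above the table, axes as the alarm's. The bay is 54 (x) by 32 mm (y) inside; the brass contacts show on its -x end wall (the battery need only lie facing them; nothing to plug in). End walls 4 mm thick, 20 mm above the floor; side walls 4 mm thick, only 6 mm high: fingers gripping the battery's width with tips 7 mm or more above its underside clear them.
- door (a joint): Angle of the grey battery door: 0 shut, about 1.95 to 2.2 (its stop) open, leaning back past upright. Light (30 g). It stays when leaned back; pushed to below about 1.0 rad it drops slowly by itself and rests ajar at about 0.12 rad on the spring catch. Some 7 to 10 N pressed down near its free edge drives it past the catch, and then it stays at 0.
- door_hinge (a point): Point on the door's hinge line, 33 mm along the alarm's +x from the bay's centre and 41 mm above the table; the hinge line runs along the alarm's y. Fixed.
- door_edge (a point): Middle of the door's free edge, on its outer (upper when shut) face, 80 mm from the hinge. The door is 40 mm wide, 4 mm thick, with 14 mm side skirts beneath; shut, its top is 45 mm above the table and its edge 16 mm beyond the bay's catch-end wall.
- pencell: Thin round cell, black with a copper top, 14.5 mm across, 50.5 mm high, standing in the organiser; leave it there. Origin: centre of its lower end.
- camcell: Short yellow round cell with a black foot, 17 mm across, 34.5 mm high, standing in the organiser; leave it there. Origin: centre of its lower end.
- spent: The old block battery, same size as the green one but with a red jacket, lying flat on the table on the robot's side of the alarm; leave it there. Origin: centre of its bottom end.

How it is judged:
By the outcome, as a careful person would: the job done as asked, in the order asked, and still so for the second after the job is handed in, with the robot touching nothing.
It also fails if it takes over 67 s, if anything falls off the work surface, if the arm or the gripper's body presses on something with over 40 N, if the wrist force passes 120 N, or if a joint passes its speed limit or range.

ROBOT

A 6-joint arm with a two-finger parallel gripper is mounted at the origin on the work surface. World frame = base frame: x ahead of the robot, y to its left, z up, the work surface at z = 0. Lengths are in m, angles in degrees, forces in N, time in s.
With the tool pointing down it reaches from about 0.3 to 0.75 m from the base axis. Payload 8.5 kg.
Tool frame: the origin (TCP) lies on the centre line of the jaws, within the pads' length; the fingertips stand 8 mm ahead of it and the grasp point (between the pads) lies 11 mm behind it; z points along the fingers, y is the line along which they close (so a half turn about z gives the same grasp; the last joint's range is limited). The gripper opens to 85 mm and grips with 20 to 120 N. Pads are 22 mm wide; open, the fingers measure 114 mm over their backs; the gripper's body (76 mm by 85 mm) begins 54 mm behind the grasp point. The pads swing forward as they close: fully open they stand 13 mm farther back than shut.
Start: joints at [59.8, 21.807, 74.336, -0, 83.858, -12.336], TCP at [0.169, 0.523, 0.239] pointing down, gripper open.
Joint ranges: [-178.18, 178.18], [-50.72, 133.34], [12.68, 142.11], [-81.47, 261.47], [9.98, 163.14], [-165.26, 165.26]. Speed limits (degrees/s): [136.94, 136.94, 180, 180, 180, 180].

INTERFACE

Orientations are given as a 3x3 rotation matrix whose columns are the frame's x, y, z axes.
In Python, from rig import env gives the robot as it stands.
- The arm moves only by the tool drive_tool, never from a script. Its argument "plan" is a list of rows, each an object of numbers: "tx", "ty", "tz": the shift along the tool's x, y, z as a fraction of full scale; "rx", "ry", "rz": the turn, a rotation vector about the tool's x, y, z as a fraction of full scale. A call has exactly 10 rows; each row is the pose to reach, as a shift and turn from the pose commanded when the call began, along the tool's axes at that moment; what a row does not reach only later rows make up. Full scale, the value 1, is 0.5 m for a shift and 0.5 rad for a turn. A row lasts 1/12 s, in which the tool goes at most 41.7 mm and 7.16 degrees, less where a joint would pass 70% of its speed; a pose out of reach is approached as far as the arm can. A call with a number of a shift or a turn outside -1 to 1 is refused whole. A call with a gripper value outside its range is refused whole. "jaw" is the opening, from 0 (shut) to 1 (fully open), set as the call begins (left out, the last holds). The fingers move at their own pace and stop on an object; "newtons" is the grip in N (left out, the last holds). Time passes only in rows, so rows that repeat a pose let the fingers close, or fill a call up. It gives the time, the measured TCP pose, the force, the opening and the grip force at its end, in the units of the state.
- env.get_obs(): the state, without advancing time (a new reading comes with each control period).
- env.grab_frame(name): name is "scene" or "top"; returns a dict with "frame" (400x640x3 uint8, red, green, blue), "z_map" (400x640 float32, m along the optical axis (not along the pixel's ray), 0 where there is no reading), "fx", "fy", "cx", "cy" (pixels), "k1" (the pictures are not rectified: a ray, as slopes to the right and down, at radius r is drawn at 1 + k1 r^2 times it, then the intrinsics apply), "rvec" (rotation vector, rad) and "tvec" (3), from world to camera coordinates, as OpenCV has them. Camera axes: x right, y down, z forward; pixel columns grow to the right and rows downward; lengths in m; the calibration is good to about 2 mm. A picture is of the moment at which its call begins.
- env.job_done(): hands the job in; it is judged then, once.
Trained networks look in a picture, given as the dict that the camera call returned (one of the last four; its "shot" number tells which), for a name from the list of things; names that differ only in an ending like _2 or _b are one class to them, and where a whole thing is asked for, a point or a joint stands for the part that bears it (a point fixed in the world has none). Each returns a list of dicts, best first, with "confidence" (0 to 1); they miss things now and then, are a little off and sometimes report something else, mostly with a low value. They report only what shows in the picture. A call takes as long as a camera call.
- env.search_frame(picture, query): "uv" ([column, row] in pixels, amid what is visible of it).
- env.outline_of(picture, query): "mask" (400x640 bool, what is visible of it) and "uv" ([column, row] in pixels, amid what is visible of it).
- env.pinpoint(picture, query): "uv" ([column, row] in pixels: a listed point, or the origin of a listed thing).
The state is a dict: "time": time; "joints": joint angles; "qvel": joint speeds; "effort": joint torques, N m; "ee_pos": TCP position; "ee_rot": TCP orientation; "force": force on the tool from outside, world axes, zero at the start; "ft_torque": the same for the moment, N m; "gripper_width": opening from 0.0 (shut) to 1.0 (fully open); "grip_force": force on a finger pad.
Only numpy, scipy, OpenCV 4.12 (cv2) and the standard library are available. Lean on these libraries where they do the work, as an engineer would, in place of code of your own. Each camera call takes 0.05 s, during which the arm holds its last target. There are 200 camera calls.

## Working session

There is one attempt and no reset: what is moved stays moved. The work goes in short steps, Python scripts to look and compute and a tool call to move; the robot and the scene stay as the last step left them, time stands still between calls to the robot, and variables do not carry over. Pictures are saved under pics/ and viewed, at most 10 in all, crops included, and the job is handed in when it is done.

Besides the shell and the picture viewer there is one more tool, called after ">>>" as name(argument=value, ...), one argument or row to a line, values as JSON. drive_tool: Moves the arm, as the interface text tells. Its arguments: {"type":"object","properties":{"plan":{"type":"array","items":{"type":"object","properties":{"tx":{"type":"number","minimum":-1,"maximum":1},"ty":{"type":"number","minimum":-1,"maximum":1},"tz":{"type":"number","minimum":-1,"maximum":1},"rx":{"type":"number","minimum":-1,"maximum":1},"ry":{"type":"number","minimum":-1,"maximum":1},"rz":{"type":"number","minimum":-1,"maximum":1}}}},"jaw":{"type":"number"},"newtons":{"type":"number"}},"required":["plan"]}

```bash
mkdir -p pics; ls; cat > h.py <<'E'
import numpy as np, cv2
from rig import env
def ray(p,uv):
    K=np.array([[p['fx'],0,p['cx']],[0,p['fy'],p['cy']],[0,0,1.]])
    return np.append(cv2.undistortPoints(np.array([[uv]],float),K,np.array([p['k1'],0,0,0.]))[0,0],1)
def w(p,c):
    R=cv2.Rodrigues(np.array(p['rvec'],float))[0]
    return R.T@(np.array(c)-np.array(p['tvec']).ravel())
def at_z(p,uv,z):
    R=cv2.Rodrigues(np.array(p['rvec'],float))[0]
    o=w(p,np.zeros(3)); d=R.T@ray(p,uv); return o+d*(z-o[2])/d[2]
def depth(p,uv):
    c,r=[int(round(a)) for a in uv]
    return w(p,ray(p,uv)*p['z_map'][r,c])
def cloud(p,m):
    r,c=np.nonzero(m&(p['z_map']>0))
    K=np.array([[p['fx'],0,p['cx']],[0,p['fy'],p['cy']],[0,0,1.]])
    n=cv2.undistortPoints(np.stack([c,r],1)[:,None].astype(float),K,np.array([p['k1'],0,0,0.]))[:,0]
    z=p['z_map'][r,c]; C=np.c_[n,np.ones(len(n))]*z[:,None]
    R=cv2.Rodrigues(np.array(p['rvec'],float))[0]
    return (C-np.array(p['tvec']).ravel())@R
def save(p,n): cv2.imwrite('pics/'+n+'.png',p['frame'][:,:,::-1])
E
python3 - <<'E'
from h import *
np.set_printoptions(precision=4,suppress=True)
for n in('top','scene'):
    p=env.grab_frame(n); save(p,n+'0'); print(n,w(p,[0,0,0]))
    for q,z in(('fresh',.003),('fresh_mid',.02725),('fresh_top',.0515),('organiser',0),('alarm',0),('bay',.02),('door_hinge',.041),('door_edge',None),('spent',.009),('pencell',.003),('camcell',.003)):
        for d in env.pinpoint(p,q)[:1]:
            print(q,np.round(d['uv'],1),round(d['confidence'],2),at_z(p,d['uv'],z) if z is not None else depth(p,d['uv']))
s=env.get_obs();print(s['ee_pos'],s['ee_rot'],s['time'],s['gripper_width'])
E
```

```text
pics
top [ 0.2998 -0.0197  0.8643]
fresh [197.  195.2] 0.78 [0.4557 0.1786 0.003 ]
fresh_top [393.1 142.5] 0.18 [ 0.5524 -0.1755  0.0515]
organiser [185.  175.8] 0.63 [0.4923 0.2041 0.    ]
alarm [394.1 149.7] 0.88 [ 0.5543 -0.1871  0.    ]
bay [392.2 145.6] 0.73 [ 0.5562 -0.1797  0.02  ]
door_hinge [392.  125.1] 0.86 [ 0.5888 -0.1758  0.041 ]
door_edge [398.9  92.2] 0.89 [ 0.623  -0.1748  0.1118]
spent [396.1 220.4] 0.59 [ 0.4176 -0.1878  0.009 ]
pencell [185.6 170.5] 0.7 [0.5017 0.203  0.003 ]
camcell [179.6 146.1] 0.63 [0.5484 0.2177 0.003 ]
scene [0.7832 0.4496 0.8335]
fresh [373.6 281.2] 0.78 [0.4556 0.1782 0.003 ]
fresh_mid [373.2 281. ] 0.61 [0.4655 0.1854 0.0272]
fresh_top [377.2 267.4] 0.57 [0.4517 0.1755 0.0515]
organiser [360.8 303.3] 0.96 [0.5029 0.2    0.    ]
alarm [237.4 182.3] 0.92 [ 0.558  -0.1847  0.    ]
bay [236.5 177.4] 0.76 [ 0.5585 -0.1827  0.02  ]
door_hinge [220.8 177.1] 0.55 [ 0.592  -0.1857  0.041 ]
door_edge [200.  163.8] 0.58 [ 0.6045 -0.278   0.0025]
spent [288.2 150. ] 0.71 [ 0.4158 -0.197   0.009 ]
pencell [236.8 184.5] 0.74 [ 0.5629 -0.1777  0.003 ]
camcell [344.5 324.1] 0.52 [0.5533 0.2167 0.003 ]
[0.1687 0.5235 0.2393] [[-0.9518  0.3067  0.    ]
 [ 0.3067  0.9518 -0.    ]
 [-0.     -0.     -1.    ]] 1.2 1.0021682074474578
```

```bash
python3 - <<'E'
from h import *
a=cv2.imread('pics/top0.png');b=cv2.imread('pics/scene0.png')
A=cv2.resize(a[70:250,120:460],(800,424),interpolation=2);cv2.imwrite('pics/a.png',A)
cv2.imwrite('pics/b.png',cv2.resize(b[130:350,160:420],(700,592),interpolation=2))
E
```

```text
(no output)
```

View pics/a.png

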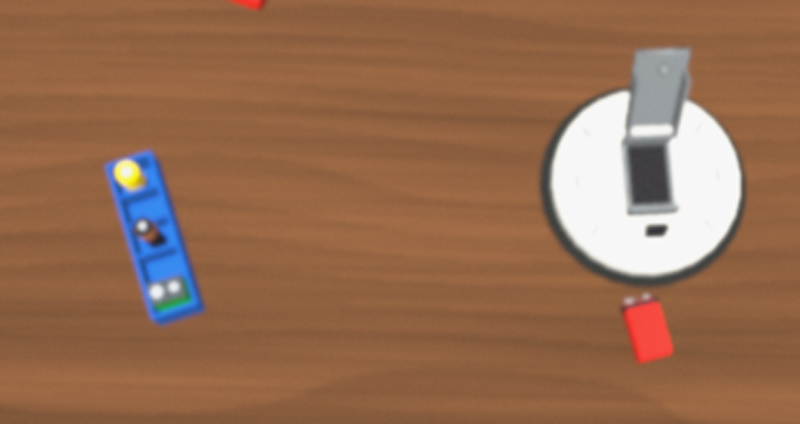

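View pics/b.png

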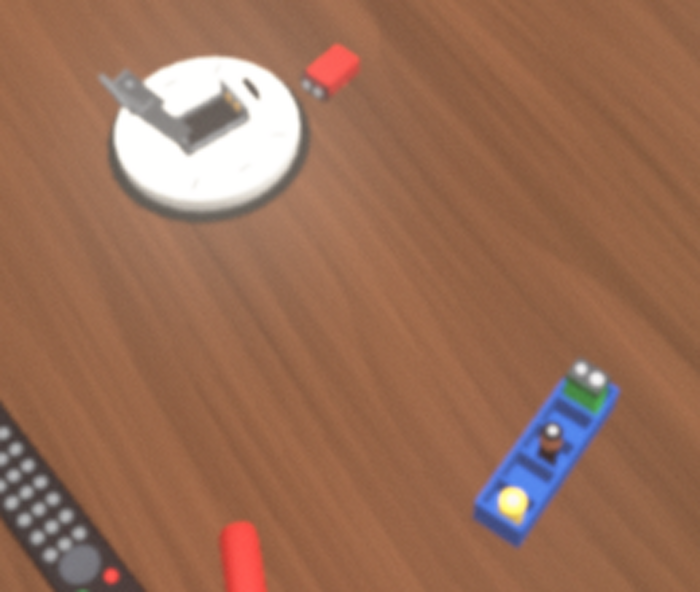

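The top view shows the fresh battery in the organiser compartment nearest the robot, at about (197,195) px. The bay is at (392,146), with its contacts on the robot side and its door leaning back. I'll refine the poses with depth next.

```bash
python3 - <<'E'
from h import *
np.set_printoptions(precision=4,suppress=True)
def rect(X,t):
    c,s,a=cv2.minAreaRect((X[:,:2]*1000).astype(np.float32)); print(t,len(X),np.round(c,1),np.round(s,1),round(a,1))
for n in('top','scene'):
    p=env.grab_frame(n)
    for q in('organiser','fresh','door','alarm'):
        o=env.outline_of(p,q)
        if not o: print(n,q,'none');continue
        m=cv2.erode(o[0]['mask'].astype(np.uint8),np.ones((2,2)))>0
        X=cloud(p,m); print(n,q,round(o[0]['confidence'],2),len(X),'z pct',np.percentile(X[:,2],[5,50,95]))
        if q=='organiser': rect(X[(X[:,2]>.02)&(X[:,2]<.036)],q)
        if q=='fresh': rect(X[(X[:,2]>.043)],q); print(X[X[:,2]>.043].mean(0))
        if q=='door':
            for _ in range(4):
                c=X.mean(0); nv=np.linalg.svd(X-c,full_matrices=False)[2][2]; X=X[abs((X-c)@nv)<.003]
            nv*=np.sign(nv[0]);print('n',nv,'yaw',np.degrees(np.arctan2(nv[1],nv[0])),'tilt',np.degrees(np.arctan2(nv[2],nv[0])),X.mean(0),X[:,2].max(),len(X))
        if q=='alarm':
            d=X[(X[:,2]>.015)&(X[:,2]<.024)]; c,r=cv2.minEnclosingCircle((d[:,:2]*1000).astype(np.float32)); print('disc',c,r)
    Z=cloud(p,np.ones((400,640),bool))
    k=(abs(Z[:,0]-.556)<.03)&(abs(Z[:,1]+.18)<.03)
    for lo,hi in((.036,.044),(.024,.029)):
        B=Z[k&(Z[:,2]>lo)&(Z[:,2]<hi)]
        if len(B)>5: print(lo,len(B)); 
        if len(B)>5:
            for b in B[::max(1,len(B)//25)]: print('   ',b)
print(env.get_obs()['time'])
E
```

```text
top organiser 0.88 945 z pct [0.0018 0.0169 0.0316]
organiser 389 [497.8 197.8] [125.7  36. ] 21.1
top fresh 0.69 192 z pct [0.0287 0.0493 0.0524]
fresh 138 [451.4 178. ] [15.9 24.7] 20.3
[0.4509 0.1773 0.0499]
top door 0.64 826 z pct [0.0466 0.0834 0.1123]
n [ 0.7802  0.5293 -0.3334] yaw 34.1513903646065 tilt -23.137086838507397 [ 0.6044 -0.1807  0.081 ] 0.11513578140734537 264
top alarm 0.59 6100 z pct [0.002  0.0208 0.0912]
disc (556.2034301757812, -183.61293029785156) 74.93785095214844
0.036 94
    [ 0.5854 -0.1614  0.0389]
    [ 0.5855 -0.1705  0.0396]
    [ 0.5853 -0.1776  0.0408]
    [ 0.5853 -0.1848  0.0415]
    [ 0.5858 -0.1906  0.0406]
    [ 0.5855 -0.1976  0.0421]
    [ 0.583  -0.1684  0.0409]
    [ 0.5834 -0.174   0.0404]
    [ 0.5838 -0.1797  0.0397]
    [ 0.5828 -0.1845  0.0432]
    [ 0.5847 -0.191   0.0381]
    [ 0.5839 -0.1959  0.0412]
    [ 0.5821 -0.1616  0.0374]
    [ 0.5311 -0.1883  0.0395]
    [ 0.5306 -0.1933  0.0417]
    [ 0.5311 -0.199   0.0407]
    [ 0.5281 -0.1661  0.041 ]
    [ 0.5294 -0.1723  0.0369]
    [ 0.529  -0.1774  0.0391]
    [ 0.5286 -0.1825  0.04
[... 2957 characters left out ...]
.0289]
    [ 0.5382 -0.2025  0.0259]
    [ 0.531  -0.1919  0.0283]
    [ 0.5484 -0.2022  0.026 ]
    [ 0.554  -0.2005  0.028 ]
    [ 0.561  -0.2011  0.0287]
    [ 0.5677 -0.2029  0.0279]
    [ 0.5727 -0.2028  0.0278]
    [ 0.574  -0.2002  0.0279]
    [ 0.5298 -0.1719  0.0269]
    [ 0.5354 -0.1704  0.0287]
    [ 0.5649 -0.1903  0.0249]
    [ 0.5324 -0.1672  0.0265]
    [ 0.5414 -0.1689  0.0274]
    [ 0.5617 -0.1777  0.0253]
    [ 0.5358 -0.1616  0.0241]
    [ 0.551  -0.1648  0.0279]
    [ 0.5578 -0.1659  0.028 ]
    [ 0.5606 -0.1656  0.0267]
    [ 0.5675 -0.1664  0.0272]
    [ 0.5736 -0.1693  0.0249]
    [ 0.5773 -0.1664  0.0271]
    [ 0.578  -0.1658  0.0247]
    [ 0.5839 -0.1626  0.0288]
1.7
```

```bash
cat > mv.py <<'E'
from h import *
from scipy.spatial.transform import Rotation as R
def ori(yaw,tilt):
    # tool y at world yaw+90deg; z leans from down towards yaw direction by tilt
    a,t=np.radians([yaw,tilt]); y=np.array([-np.sin(a),np.cos(a),0]); f=np.array([np.cos(a),np.sin(a),0])
    z=np.array([0,0,-1])*np.cos(t)+f*np.sin(t); return np.c_[np.cross(y,z),y,z]
def delta(pos,M,s=None):
    s=s or env.get_obs(); C=np.array(s['ee_rot']); 
    return (C.T@(np.array(pos)-s['ee_pos']))/.5, R.from_matrix(C.T@M).as_rotvec()/.5
if __name__=='__main__':
    import sys
    v=[float(a) for a in sys.argv[1:]]
    s=env.get_obs(); d=delta(v[:3],ori(v[3],v[4]),s)
    print('t',np.round(d[0],3),'r',np.round(d[1],3),'rows',np.linalg.norm(d[0])*500/41.7,np.degrees(np.linalg.norm(d[1])*.5)/7.16,'time',s['time'],'pos',np.round(s['ee_pos'],4),'F',np.round(s['force'],1),'w',round(s['gripper_width'],3))
E
python3 mv.py .452 .180 .13 21 0
```

```text
t [-0.75  -0.48   0.219] r [ 0.     0.    -1.357] rows 10.993742151901294 5.428280160298774 time 1.7 pos [0.1687 0.5235 0.2393] F [ 0.8 -0.5 -0.2] w 0.998
```

>>> drive_tool(
  plan=[
    {"tx": -0.09, "ty": -0.06, "tz": 0.02, "rz": -0.12},
    {"tx": -0.17, "ty": -0.11, "tz": 0.04, "rz": -0.25},
    {"tx": -0.25, "ty": -0.16, "tz": 0.06, "rz": -0.4},
    {"tx": -0.33, "ty": -0.21, "tz": 0.08, "rz": -0.5},
    {"tx": -0.41, "ty": -0.26, "tz": 0.1, "rz": -0.6},
    {"tx": -0.49, "ty": -0.31, "tz": 0.13, "rz": -0.7},
    {"tx": -0.57, "ty": -0.36, "tz": 0.16, "rz": -0.8},
    {"tx": -0.64, "ty": -0.41, "tz": 0.18, "rz": -0.9},
    {"tx": -0.71, "ty": -0.45, "tz": 0.2, "rz": -1},
    {"tx": -0.75, "ty": -0.48, "tz": 0.2, "rz": -1},
  ],
  jaw=1,
)

```text
$.plan[0]: bad value
```

```bash
python3 mv.py .452 .180 .043 21 0
```

```text
t [-0.75  -0.48   0.393] r [ 0.     0.    -1.357] rows 11.668570199540062 5.428280160298774 time 1.7 pos [0.1687 0.5235 0.2393] F [ 0.8 -0.5 -0.2] w 0.998
```

>>> drive_tool(
  plan=[
    {"tx": -0.09, "ty": -0.06, "tz": 0.02, "rx": 0, "ry": 0, "rz": -0.12},
    {"tx": -0.17, "ty": -0.11, "tz": 0.04, "rx": 0, "ry": 0, "rz": -0.25},
    {"tx": -0.25, "ty": -0.16, "tz": 0.06, "rx": 0, "ry": 0, "rz": -0.4},
    {"tx": -0.33, "ty": -0.21, "tz": 0.08, "rx": 0, "ry": 0, "rz": -0.5},
    {"tx": -0.41, "ty": -0.26, "tz": 0.1, "rx": 0, "ry": 0, "rz": -0.6},
    {"tx": -0.49, "ty": -0.31, "tz": 0.13, "rx": 0, "ry": 0, "rz": -0.7},
    {"tx": -0.57, "ty": -0.36, "tz": 0.16, "rx": 0, "ry": 0, "rz": -0.8},
    {"tx": -0.64, "ty": -0.41, "tz": 0.18, "rx": 0, "ry": 0, "rz": -0.9},
    {"tx": -0.71, "ty": -0.45, "tz": 0.2, "rx": 0, "ry": 0, "rz": -1},
    {"tx": -0.75, "ty": -0.48, "tz": 0.2, "rx": 0, "ry": 0, "rz": -1},
  ],
  jaw=1,
)

```text
time: 2.53
ee_pos: [0.4282, 0.209, 0.1457]
ee_rot: [[-0.982, -0.19, -0.0], [-0.19, 0.982, 0.0], [0.0, 0.0, -1.0]]
force: [0.8, 1.3, 0.7]
gripper_width: 1.003
grip_force: 0.0
```

```bash
python3 mv.py .452 .180 .043 21 0
```

```text
t [-0.036 -0.066  0.205] r [ 0.    -0.001 -0.351] rows 2.622279676140881 1.4057221649321177 time 2.5333 pos [0.4282 0.209  0.1457] F [0.8 1.3 0.7] w 1.003
```

>>> drive_tool(
  plan=[
    {"tx": -0.036, "ty": -0.066, "tz": 0, "rx": 0, "ry": 0, "rz": -0.2},
    {"tx": -0.036, "ty": -0.066, "tz": 0.02, "rx": 0, "ry": 0, "rz": -0.35},
    {"tx": -0.036, "ty": -0.066, "tz": 0.04, "rx": 0, "ry": 0, "rz": -0.35},
    {"tx": -0.036, "ty": -0.066, "tz": 0.06, "rx": 0, "ry": 0, "rz": -0.35},
    {"tx": -0.036, "ty": -0.066, "tz": 0.06, "rx": 0, "ry": 0, "rz": -0.35},
    {"tx": -0.036, "ty": -0.066, "tz": 0.06, "rx": 0, "ry": 0, "rz": -0.35},
    {"tx": -0.036, "ty": -0.066, "tz": 0.06, "rx": 0, "ry": 0, "rz": -0.35},
    {"tx": -0.036, "ty": -0.066, "tz": 0.06, "rx": 0, "ry": 0, "rz": -0.35},
    {"tx": -0.036, "ty": -0.066, "tz": 0.06, "rx": 0, "ry": 0, "rz": -0.35},
    {"tx": -0.036, "ty": -0.066, "tz": 0.06, "rx": 0, "ry": 0, "rz": -0.35},
  ],
)

```text
time: 3.37
ee_pos: [0.4514, 0.1818, 0.1168]
ee_rot: [[-0.935, -0.355, 0.001], [-0.355, 0.935, 0.0], [-0.001, -0.0, -1.0]]
force: [0.8, 0.0, 1.0]
gripper_width: 0.997
grip_force: 0.0
```

```bash
python3 mv.py .452 .180 .042 21 0
```

```text
t [ 0.    -0.004  0.15 ] r [-0.     0.001 -0.006] rows 1.7931715384174665 0.025481786112461508 time 3.3667 pos [0.4514 0.1818 0.1168] F [0.8 0.  1. ] w 0.997
```

>>> drive_tool(
  plan=[
    {"tx": 0, "ty": -0.003, "tz": 0.04, "rx": 0, "ry": 0, "rz": 0},
    {"tx": 0, "ty": -0.003, "tz": 0.08, "rx": 0, "ry": 0, "rz": 0},
    {"tx": 0, "ty": -0.003, "tz": 0.11, "rx": 0, "ry": 0, "rz": 0},
    {"tx": 0, "ty": -0.003, "tz": 0.13, "rx": 0, "ry": 0, "rz": 0},
    {"tx": 0, "ty": -0.003, "tz": 0.145, "rx": 0, "ry": 0, "rz": 0},
    {"tx": 0, "ty": -0.003, "tz": 0.15, "rx": 0, "ry": 0, "rz": 0},
    {"tx": 0, "ty": -0.003, "tz": 0.15, "rx": 0, "ry": 0, "rz": 0},
    {"tx": 0, "ty": -0.003, "tz": 0.15, "rx": 0, "ry": 0, "rz": 0},
    {"tx": 0, "ty": -0.003, "tz": 0.15, "rx": 0, "ry": 0, "rz": 0},
    {"tx": 0, "ty": -0.003, "tz": 0.15, "rx": 0, "ry": 0, "rz": 0},
  ],
)

```text
time: 4.2
ee_pos: [0.4521, 0.1804, 0.0419]
ee_rot: [[-0.935, -0.355, 0.001], [-0.355, 0.935, 0.0], [-0.001, -0.0, -1.0]]
force: [0.1, 0.8, 0.3]
gripper_width: 0.995
grip_force: 0.0
```

>>> drive_tool(
  plan=[
    {"tx": 0, "ty": 0, "tz": 0, "rx": 0, "ry": 0, "rz": 0},
    {"tx": 0, "ty": 0, "tz": 0, "rx": 0, "ry": 0, "rz": 0},
    {"tx": 0, "ty": 0, "tz": 0, "rx": 0, "ry": 0, "rz": 0},
    {"tx": 0, "ty": 0, "tz": 0, "rx": 0, "ry": 0, "rz": 0},
    {"tx": 0, "ty": 0, "tz": 0, "rx": 0, "ry": 0, "rz": 0},
    {"tx": 0, "ty": 0, "tz": 0, "rx": 0, "ry": 0, "rz": 0},
    {"tx": 0, "ty": 0, "tz": 0, "rx": 0, "ry": 0, "rz": 0},
    {"tx": 0, "ty": 0, "tz": 0, "rx": 0, "ry": 0, "rz": 0},
    {"tx": 0, "ty": 0, "tz": 0, "rx": 0, "ry": 0, "rz": 0},
    {"tx": 0, "ty": 0, "tz": 0, "rx": 0, "ry": 0, "rz": 0},
  ],
  jaw=0,
  newtons=35,
)

```text
time: 5.03
ee_pos: [0.452, 0.1803, 0.0416]
ee_rot: [[-0.935, -0.355, 0.001], [-0.355, 0.935, 0.0], [-0.001, -0.0, -1.0]]
force: [-0.4, -0.5, 6.4]
gripper_width: 0.302
grip_force: 35.0
```

>>> drive_tool(
  plan=[
    {"tx": 0, "ty": 0, "tz": -0.02, "rx": 0, "ry": 0, "rz": 0},
    {"tx": 0, "ty": 0, "tz": -0.05, "rx": 0, "ry": 0, "rz": 0},
    {"tx": 0, "ty": 0, "tz": -0.09, "rx": 0, "ry": 0, "rz": 0},
    {"tx": 0, "ty": 0, "tz": -0.14, "rx": 0, "ry": 0, "rz": 0},
    {"tx": 0, "ty": 0, "tz": -0.19, "rx": 0, "ry": 0, "rz": 0},
    {"tx": 0, "ty": 0, "tz": -0.23, "rx": 0, "ry": 0, "rz": 0},
    {"tx": 0, "ty": 0, "tz": -0.25, "rx": 0, "ry": 0, "rz": 0.1},
    {"tx": 0, "ty": 0, "tz": -0.26, "rx": 0, "ry": 0, "rz": 0.2},
    {"tx": 0, "ty": 0, "tz": -0.26, "rx": 0, "ry": 0, "rz": 0.3},
    {"tx": 0, "ty": 0, "tz": -0.26, "rx": 0, "ry": 0, "rz": 0.3},
  ],
)

```text
time: 5.87
ee_pos: [0.4517, 0.1803, 0.1713]
ee_rot: [[-0.978, -0.21, -0.0], [-0.21, 0.978, -0.0], [0.0, -0.0, -1.0]]
force: [-0.4, -0.6, 0.4]
gripper_width: 0.299
grip_force: 34.4
```

```bash
python3 mv.py .46 -.10 .17 2 0; python3 mv.py .46 -.184 .17 2 28; python3 - <<'E'
from h import *
p=env.grab_frame('scene');save(p,'s1')
a=p['frame'][150:350,300:480,::-1];cv2.imwrite('pics/s1c.png',cv2.resize(a,None,fx=3,fy=3))
E
```

```text
t [ 0.101 -0.552  0.003] r [-0.    -0.     0.353] rows 6.723704453814642 1.4128665314095068 time 5.8667 pos [0.4517 0.1803 0.1713] F [-0.4 -0.6  0.4] w 0.299
t [ 0.137 -0.716  0.003] r [ 0.086 -0.975  0.346] rows 8.73739244829902 4.154313756277083 time 5.8667 pos [0.4517 0.1803 0.1713] F [-0.4 -0.6  0.4] w 0.299
```

View pics/s1c.png

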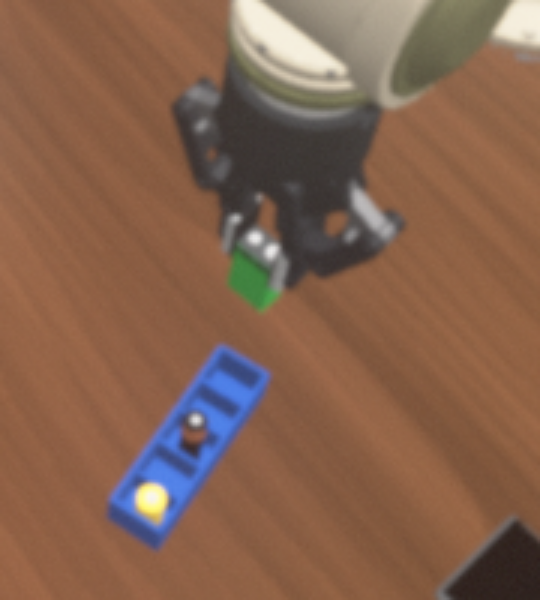

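The battery is held upright between the pads at about (258,270) in the crop. The other cells are still standing in the organiser. Next I'll move over to the alarm, tilting on the way.

>>> drive_tool(
  plan=[
    {"tx": 0.01, "ty": -0.06, "tz": 0, "rx": 0.01, "ry": -0.08, "rz": 0.03},
    {"tx": 0.03, "ty": -0.14, "tz": 0, "rx": 0.02, "ry": -0.18, "rz": 0.06},
    {"tx": 0.04, "ty": -0.22, "tz": 0, "rx": 0.03, "ry": -0.28, "rz": 0.1},
    {"tx": 0.06, "ty": -0.3, "tz": 0, "rx": 0.035, "ry": -0.4, "rz": 0.14},
    {"tx": 0.07, "ty": -0.38, "tz": 0, "rx": 0.045, "ry": -0.5, "rz": 0.18},
    {"tx": 0.09, "ty": -0.46, "tz": 0, "rx": 0.055, "ry": -0.6, "rz": 0.22},
    {"tx": 0.1, "ty": -0.54, "tz": 0, "rx": 0.065, "ry": -0.72, "rz": 0.26},
    {"tx": 0.12, "ty": -0.62, "tz": 0, "rx": 0.075, "ry": -0.85, "rz": 0.3},
    {"tx": 0.13, "ty": -0.68, "tz": 0, "rx": 0.086, "ry": -0.95, "rz": 0.34},
    {"tx": 0.137, "ty": -0.716, "tz": 0, "rx": 0.086, "ry": -0.975, "rz": 0.346},
  ],
)

```text
time: 6.75
ee_pos: [0.4596, -0.1872, 0.1707]
ee_rot: [[-0.882, -0.034, 0.471], [-0.03, 0.999, 0.016], [-0.471, -0.0, -0.882]]
force: [0.0, 0.2, 0.7]
gripper_width: 0.301
grip_force: 34.5
```

```bash
python3 mv.py .50 -.185 .12 2 55
```

```text
t [-0.024  0.002  0.127] r [-0.002 -0.939 -0.002] rows 1.554557799181377 3.7574791311887323 time 6.75 pos [ 0.4596 -0.1872  0.1707] F [0.  0.2 0.7] w 0.301
```

>>> drive_tool(
  plan=[
    {"tx": -0.003, "ty": 0, "tz": 0.01, "rx": 0, "ry": -0.12, "rz": 0},
    {"tx": -0.006, "ty": 0.001, "tz": 0.03, "rx": 0, "ry": -0.25, "rz": 0},
    {"tx": -0.009, "ty": 0.001, "tz": 0.05, "rx": 0, "ry": -0.4, "rz": 0},
    {"tx": -0.012, "ty": 0.002, "tz": 0.07, "rx": 0, "ry": -0.55, "rz": 0},
    {"tx": -0.016, "ty": 0.002, "tz": 0.09, "rx": 0, "ry": -0.7, "rz": 0},
    {"tx": -0.02, "ty": 0.002, "tz": 0.11, "rx": 0, "ry": -0.82, "rz": 0},
    {"tx": -0.024, "ty": 0.002, "tz": 0.125, "rx": 0, "ry": -0.92, "rz": 0},
    {"tx": -0.024, "ty": 0.002, "tz": 0.127, "rx": 0, "ry": -0.94, "rz": 0},
    {"tx": -0.024, "ty": 0.002, "tz": 0.127, "rx": 0, "ry": -0.94, "rz": 0},
    {"tx": -0.024, "ty": 0.002, "tz": 0.127, "rx": 0, "ry": -0.94, "rz": 0},
  ],
)

```text
time: 7.58
ee_pos: [0.5741, -0.1333, 0.2622]
ee_rot: [[-0.629, -0.006, 0.778], [0.003, 1.0, 0.01], [-0.778, 0.008, -0.629]]
force: [-0.3, -0.4, -1.0]
gripper_width: 0.3
grip_force: 34.6
```

```bash
python3 mv.py .50 -.185 .12 2 55; python3 - <<'E'
from h import *
np.set_printoptions(precision=4,suppress=True)
p=env.grab_frame('scene');save(p,'s2')
t=env.grab_frame('top');save(t,'t2')
a=p['frame'][110:230,190:330,::-1];b=t['frame'][90:210,320:460,::-1]
cv2.imwrite('pics/s2c.png',cv2.resize(np.vstack([a,b]),None,fx=2.5,fy=2.5,interpolation=2))
s=env.get_obs();C=np.array(s['ee_rot'])
for q in(p,t):
  o=env.outline_of(q,'fresh')
  if o:
    X=cloud(q,cv2.erode(o[0]['mask'].astype(np.uint8),np.ones((2,2)))>0);L=(X-s['ee_pos'])@C
    print(o[0]['confidence'],len(L),np.percentile(L,[3,10,50,90,97],axis=0)*1000)
E
```

```text
t [ 0.314 -0.105  0.062] r [-0.037 -0.138 -0.048] rows 4.040123769395794 0.6021416137842063 time 7.5833 pos [ 0.5741 -0.1333  0.2622] F [-0.3 -0.4 -1. ] w 0.3
0.94 375 [[-12.501  -10.173   -8.6905]
 [-11.5124  -7.3958  -5.0227]
 [ -9.739    5.4493  16.961 ]
 [  0.8843  12.67    33.5245]
 [  5.4177  13.5009  36.3217]]
0.96 432 [[-10.809  -11.1761 -11.8523]
 [-10.58    -9.5757 -10.6976]
 [ -9.5247   0.09    -4.1761]
 [  2.1862   9.8399  25.1244]
 [  5.5105  12.7225  29.8021]]
```

View pics/s2c.png

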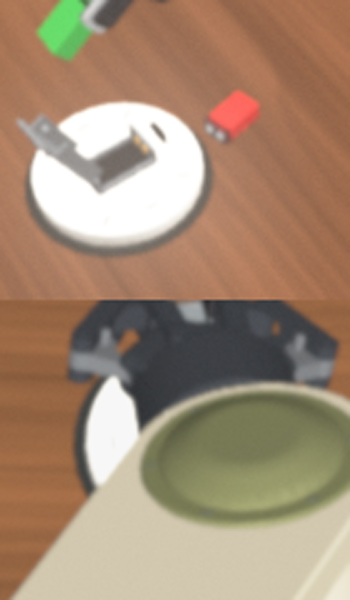

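```bash
python3 - <<'E'
from rig import env
s=env.get_obs();print(s['joints'],s['qvel'],s['ee_pos'],s['time'])
E
```

```text
[ -36.65660488   11.65848907  102.65592841   55.60391355   34.71589277
 -165.22996799] [-0.33724998  0.35108069  0.51794833  0.08491086  0.03033074  0.06713813] [ 0.5730743  -0.13386205  0.26022368] 7.7833
```

Joint 6 is at its limit. A half turn of the tool gives the same grasp, so I'll spin it back the other way.

>>> drive_tool(
  plan=[
    {"tx": 0, "ty": 0, "tz": 0, "rx": 0, "ry": 0, "rz": 0.2},
    {"tx": 0, "ty": 0, "tz": 0, "rx": 0, "ry": 0, "rz": 0.4},
    {"tx": 0, "ty": 0, "tz": 0, "rx": 0, "ry": 0, "rz": 0.6},
    {"tx": 0, "ty": 0, "tz": 0, "rx": 0, "ry": 0, "rz": 0.8},
    {"tx": 0, "ty": 0, "tz": 0, "rx": 0, "ry": 0, "rz": 1},
    {"tx": 0, "ty": 0, "tz": 0, "rx": 0, "ry": 0, "rz": 1},
    {"tx": 0, "ty": 0, "tz": 0, "rx": 0, "ry": 0, "rz": 1},
    {"tx": 0, "ty": 0, "tz": 0, "rx": 0, "ry": 0, "rz": 1},
    {"tx": 0, "ty": 0, "tz": 0, "rx": 0, "ry": 0, "rz": 1},
    {"tx": 0, "ty": 0, "tz": 0, "rx": 0, "ry": 0, "rz": 1},
  ],
)

```text
time: 8.62
ee_pos: [0.5733, -0.1339, 0.2604]
ee_rot: [[-0.556, 0.299, 0.776], [0.483, 0.876, 0.009], [-0.676, 0.38, -0.631]]
force: [0.0, -0.8, 0.7]
gripper_width: 0.297
grip_force: 34.6
```

```bash
python3 - <<'E'
from rig import env
s=env.get_obs();print(s['joints'],s['ee_pos'],s['ee_rot'],s['time'])
E
```

```text
[ -36.64639864   11.6685869   102.62718106   55.63898889   34.71004838
 -136.63428686] [ 0.5733331  -0.13389507  0.26041512] [[-0.555995    0.29882753  0.77561051]
 [ 0.48297096  0.87559146  0.00886864]
 [-0.67646774  0.37952827 -0.63114949]] 8.6167
```

>>> drive_tool(
  plan=[
    {"tx": 0, "ty": 0, "tz": 0, "rx": 0, "ry": 0, "rz": 0.2},
    {"tx": 0, "ty": 0, "tz": 0, "rx": 0, "ry": 0, "rz": 0.4},
    {"tx": 0, "ty": 0, "tz": 0, "rx": 0, "ry": 0, "rz": 0.6},
    {"tx": 0, "ty": 0, "tz": 0, "rx": 0, "ry": 0, "rz": 0.8},
    {"tx": 0, "ty": 0, "tz": 0, "rx": 0, "ry": 0, "rz": 1},
    {"tx": 0, "ty": 0, "tz": 0, "rx": 0, "ry": 0, "rz": 1},
    {"tx": 0, "ty": 0, "tz": 0, "rx": 0, "ry": 0, "rz": 1},
    {"tx": 0, "ty": 0, "tz": 0, "rx": 0, "ry": 0, "rz": 1},
    {"tx": 0, "ty": 0, "tz": 0, "rx": 0, "ry": 0, "rz": 1},
    {"tx": 0, "ty": 0, "tz": 0, "rx": 0, "ry": 0, "rz": 1},
  ],
)

```text
time: 9.45
ee_pos: [0.5734, -0.1338, 0.2605]
ee_rot: [[-0.345, 0.529, 0.776], [0.843, 0.537, 0.009], [-0.412, 0.657, -0.631]]
force: [-0.3, -0.1, -0.8]
gripper_width: 0.298
grip_force: 34.5
```

>>> drive_tool(
  plan=[
    {"tx": 0, "ty": 0, "tz": 0, "rx": 0, "ry": 0, "rz": 0.2},
    {"tx": 0, "ty": 0, "tz": 0, "rx": 0, "ry": 0, "rz": 0.4},
    {"tx": 0, "ty": 0, "tz": 0, "rx": 0, "ry": 0, "rz": 0.6},
    {"tx": 0, "ty": 0, "tz": 0, "rx": 0, "ry": 0, "rz": 0.8},
    {"tx": 0, "ty": 0, "tz": 0, "rx": 0, "ry": 0, "rz": 1},
    {"tx": 0, "ty": 0, "tz": 0, "rx": 0, "ry": 0, "rz": 1},
    {"tx": 0, "ty": 0, "tz": 0, "rx": 0, "ry": 0, "rz": 1},
    {"tx": 0, "ty": 0, "tz": 0, "rx": 0, "ry": 0, "rz": 1},
    {"tx": 0, "ty": 0, "tz": 0, "rx": 0, "ry": 0, "rz": 1},
    {"tx": 0, "ty": 0, "tz": 0, "rx": 0, "ry": 0, "rz": 1},
  ],
)

```text
time: 10.28
ee_pos: [0.5734, -0.1338, 0.2605]
ee_rot: [[-0.049, 0.629, 0.776], [0.998, 0.067, 0.009], [-0.046, 0.774, -0.631]]
force: [-0.6, -0.6, -0.8]
gripper_width: 0.296
grip_force: 34.5
```

>>> drive_tool(
  plan=[
    {"tx": 0, "ty": 0, "tz": 0, "rx": 0, "ry": 0, "rz": 0.2},
    {"tx": 0, "ty": 0, "tz": 0, "rx": 0, "ry": 0, "rz": 0.4},
    {"tx": 0, "ty": 0, "tz": 0, "rx": 0, "ry": 0, "rz": 0.6},
    {"tx": 0, "ty": 0, "tz": 0, "rx": 0, "ry": 0, "rz": 0.8},
    {"tx": 0, "ty": 0, "tz": 0, "rx": 0, "ry": 0, "rz": 1},
    {"tx": 0, "ty": 0, "tz": 0, "rx": 0, "ry": 0, "rz": 1},
    {"tx": 0, "ty": 0, "tz": 0, "rx": 0, "ry": 0, "rz": 1},
    {"tx": 0, "ty": 0, "tz": 0, "rx": 0, "ry": 0, "rz": 1},
    {"tx": 0, "ty": 0, "tz": 0, "rx": 0, "ry": 0, "rz": 1},
    {"tx": 0, "ty": 0, "tz": 0, "rx": 0, "ry": 0, "rz": 1},
  ],
)

```text
time: 11.12
ee_pos: [0.5734, -0.1338, 0.2606]
ee_rot: [[0.258, 0.576, 0.776], [0.908, -0.42, 0.009], [0.331, 0.702, -0.631]]
force: [0.7, 0.4, -0.8]
gripper_width: 0.3
grip_force: 34.5
```

>>> drive_tool(
  plan=[
    {"tx": 0, "ty": 0, "tz": 0, "rx": 0, "ry": 0, "rz": 0.2},
    {"tx": 0, "ty": 0, "tz": 0, "rx": 0, "ry": 0, "rz": 0.4},
    {"tx": 0, "ty": 0, "tz": 0, "rx": 0, "ry": 0, "rz": 0.6},
    {"tx": 0, "ty": 0, "tz": 0, "rx": 0, "ry": 0, "rz": 0.8},
    {"tx": 0, "ty": 0, "tz": 0, "rx": 0, "ry": 0, "rz": 1},
    {"tx": 0, "ty": 0, "tz": 0, "rx": 0, "ry": 0, "rz": 1},
    {"tx": 0, "ty": 0, "tz": 0, "rx": 0, "ry": 0, "rz": 1},
    {"tx": 0, "ty": 0, "tz": 0, "rx": 0, "ry": 0, "rz": 1},
    {"tx": 0, "ty": 0, "tz": 0, "rx": 0, "ry": 0, "rz": 1},
    {"tx": 0, "ty": 0, "tz": 0, "rx": 0, "ry": 0, "rz": 1},
  ],
)

```text
time: 11.95
ee_pos: [0.5734, -0.1338, 0.2605]
ee_rot: [[0.503, 0.381, 0.776], [0.595, -0.803, 0.009], [0.627, 0.457, -0.631]]
force: [0.2, -0.4, -0.1]
gripper_width: 0.301
grip_force: 34.6
```

```bash
sed -i 's/return np.c_\[np.cross(y,z),y,z\]/y=-y; return np.c_[np.cross(y,z),y,z]/' mv.py; python3 mv.py .49 -.185 .13 2 50;python3 mv.py .49 -.185 .13 2 55; python3 -c "
from rig import env
print(env.get_obs()['joints'])"
```

```text
t [-0.308 -0.101  0.034] r [ 0.044 -0.018  1.231] rows 3.9121073699064577 4.930661673001794 time 11.95 pos [ 0.5734 -0.1338  0.2605] F [ 0.2 -0.4 -0.1] w 0.301
t [-0.308 -0.101  0.034] r [-0.009  0.151  1.232] rows 3.9121073699064577 4.968083154138691 time 11.95 pos [ 0.5734 -0.1338  0.2605] F [ 0.2 -0.4 -0.1] w 0.301
[-36.63596933  11.66422777 102.61826452  55.64146068  34.71057672
 -22.05278801]
```

>>> drive_tool(
  plan=[
    {"tx": -0.03, "ty": -0.01, "tz": 0.003, "rx": 0, "ry": 0, "rz": 0.15},
    {"tx": -0.07, "ty": -0.02, "tz": 0.007, "rx": 0, "ry": 0, "rz": 0.3},
    {"tx": -0.11, "ty": -0.035, "tz": 0.01, "rx": 0.01, "ry": 0, "rz": 0.45},
    {"tx": -0.15, "ty": -0.05, "tz": 0.015, "rx": 0.02, "ry": 0, "rz": 0.6},
    {"tx": -0.19, "ty": -0.06, "tz": 0.02, "rx": 0.03, "ry": 0, "rz": 0.75},
    {"tx": -0.23, "ty": -0.075, "tz": 0.025, "rx": 0.04, "ry": -0.01, "rz": 0.9},
    {"tx": -0.27, "ty": -0.09, "tz": 0.03, "rx": 0.044, "ry": -0.02, "rz": 1},
    {"tx": -0.308, "ty": -0.101, "tz": 0.034, "rx": 0.044, "ry": -0.02, "rz": 1},
    {"tx": -0.308, "ty": -0.101, "tz": 0.034, "rx": 0.044, "ry": -0.02, "rz": 1},
    {"tx": -0.308, "ty": -0.101, "tz": 0.034, "rx": 0.044, "ry": -0.02, "rz": 1},
  ],
)

```text
time: 12.78
ee_pos: [0.4898, -0.185, 0.1299]
ee_rot: [[0.636, 0.106, 0.764], [0.135, -0.991, 0.025], [0.759, 0.087, -0.645]]
force: [0.2, 0.4, -0.0]
gripper_width: 0.302
grip_force: 34.6
```

```bash
python3 mv.py .49 -.185 .13 2 55; python3 -c "
from rig import env
print(env.get_obs()['joints'])"
```

```text
t [ 0. -0.  0.] r [-0.007  0.18   0.226] rows 0.004942146536243445 1.1555052040355205 time 12.7833 pos [ 0.4898 -0.185   0.1299] F [ 0.2  0.4 -0. ] w 0.302
[-51.91476574  21.58738527 119.95273792  85.59504651  38.21814228
 -42.32729705]
```

```bash
python3 mv.py .543 -.1845 .0676 2 57
```

```text
t [-0.027 -0.001  0.162] r [-0.011  0.249  0.226] rows 1.964398162238074 1.347125836955212 time 12.7833 pos [ 0.4898 -0.185   0.1299] F [ 0.2  0.4 -0. ] w 0.302
```

>>> drive_tool(
  plan=[
    {"tx": -0.002, "ty": 0, "tz": 0, "rx": 0, "ry": 0.06, "rz": 0.06},
    {"tx": -0.004, "ty": 0, "tz": 0.02, "rx": 0, "ry": 0.12, "rz": 0.12},
    {"tx": -0.008, "ty": 0, "tz": 0.045, "rx": -0.005, "ry": 0.18, "rz": 0.18},
    {"tx": -0.012, "ty": 0, "tz": 0.07, "rx": -0.011, "ry": 0.25, "rz": 0.226},
    {"tx": -0.016, "ty": 0, "tz": 0.1, "rx": -0.011, "ry": 0.25, "rz": 0.226},
    {"tx": -0.021, "ty": 0, "tz": 0.125, "rx": -0.011, "ry": 0.25, "rz": 0.226},
    {"tx": -0.025, "ty": -0.001, "tz": 0.15, "rx": -0.011, "ry": 0.25, "rz": 0.226},
    {"tx": -0.027, "ty": -0.001, "tz": 0.162, "rx": -0.011, "ry": 0.25, "rz": 0.226},
    {"tx": -0.027, "ty": -0.001, "tz": 0.162, "rx": -0.011, "ry": 0.25, "rz": 0.226},
    {"tx": -0.027, "ty": -0.001, "tz": 0.162, "rx": -0.011, "ry": 0.25, "rz": 0.226},
  ],
)

```text
time: 13.62
ee_pos: [0.5435, -0.1835, 0.0683]
ee_rot: [[0.543, 0.037, 0.839], [0.021, -0.999, 0.031], [0.84, 0.001, -0.543]]
force: [-0.1, 0.0, -0.9]
gripper_width: 0.303
grip_force: 34.6
```

```bash
python3 mv.py .5435 -.1845 .0486 2 57; python3 - <<'E'
from h import *
np.set_printoptions(precision=4,suppress=True)
p=env.grab_frame('scene')
a=p['frame'][130:230,180:300,::-1]
cv2.imwrite('pics/s3c.png',cv2.resize(a,None,fx=5,fy=5,interpolation=2))
s=env.get_obs();print(s['joints'])
for q in('fresh_top','fresh_mid'): 
  for d in env.pinpoint(p,q)[:1]: print(q,d,depth(p,d['uv']))
E
```

```text
t [-0.033  0.002  0.021] r [-0.002 -0.004  0.005] rows 0.47387663256327267 0.02512984565910296 time 13.6167 pos [ 0.5435 -0.1835  0.0683] F [-0.1  0.  -0.9] w 0.303
[-47.5672  35.7807 119.6311 112.7939  43.925  -62.9104]
fresh_top {'uv': [242.3, 157.8], 'confidence': 0.62} [ 0.5404 -0.1741  0.0823]
fresh_mid {'uv': [234.0, 165.1], 'confidence': 0.77} [ 0.5602 -0.1779  0.0677]
```

View pics/s3c.png

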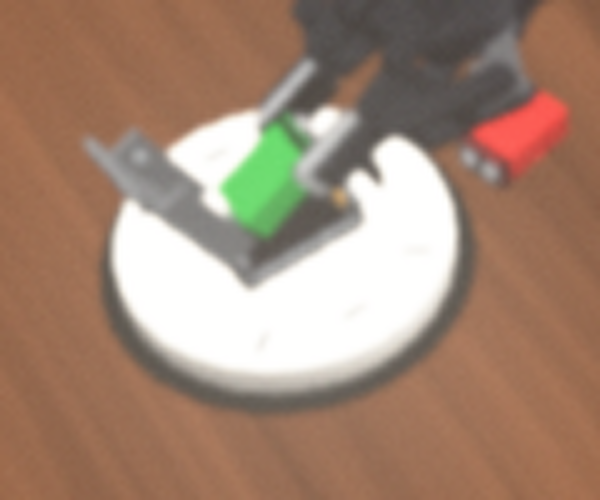

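The battery is over the bay, leaning with its terminals up towards the robot at about (290,130) in the crop, with its bottom end near the hinge. Next I'll lower it.

>>> drive_tool(
  plan=[
    {"tx": -0.005, "ty": 0.002, "tz": 0.003, "rx": 0, "ry": 0, "rz": 0},
    {"tx": -0.01, "ty": 0.002, "tz": 0.006, "rx": 0, "ry": 0, "rz": 0},
    {"tx": -0.015, "ty": 0.002, "tz": 0.009, "rx": 0, "ry": 0, "rz": 0},
    {"tx": -0.019, "ty": 0.002, "tz": 0.012, "rx": 0, "ry": 0, "rz": 0},
    {"tx": -0.023, "ty": 0.002, "tz": 0.015, "rx": 0, "ry": 0, "rz": 0},
    {"tx": -0.027, "ty": 0.002, "tz": 0.017, "rx": 0, "ry": 0, "rz": 0},
    {"tx": -0.03, "ty": 0.002, "tz": 0.019, "rx": 0, "ry": 0, "rz": 0},
    {"tx": -0.033, "ty": 0.002, "tz": 0.021, "rx": 0, "ry": 0, "rz": 0},
    {"tx": -0.033, "ty": 0.002, "tz": 0.021, "rx": 0, "ry": 0, "rz": 0},
    {"tx": -0.033, "ty": 0.002, "tz": 0.021, "rx": 0, "ry": 0, "rz": 0},
  ],
)

```text
time: 14.6
ee_pos: [0.5431, -0.1849, 0.0482]
ee_rot: [[0.543, 0.036, 0.839], [0.02, -0.999, 0.03], [0.839, 0.001, -0.543]]
force: [0.4, 0.4, -0.1]
gripper_width: 0.299
grip_force: 34.6
```

>>> drive_tool(
  plan=[
    {"tx": 0, "ty": 0, "tz": 0.001, "rx": 0, "ry": 0, "rz": 0},
    {"tx": 0, "ty": 0, "tz": 0.002, "rx": 0, "ry": 0, "rz": 0},
    {"tx": 0, "ty": 0, "tz": 0.003, "rx": 0, "ry": 0, "rz": 0},
    {"tx": 0, "ty": 0, "tz": 0.004, "rx": 0, "ry": 0, "rz": 0},
    {"tx": 0, "ty": 0, "tz": 0.005, "rx": 0, "ry": 0, "rz": 0},
    {"tx": 0, "ty": 0, "tz": 0.006, "rx": 0, "ry": 0, "rz": 0},
    {"tx": 0, "ty": 0, "tz": 0.006, "rx": 0, "ry": 0, "rz": 0},
    {"tx": 0, "ty": 0, "tz": 0.006, "rx": 0, "ry": 0, "rz": 0},
    {"tx": 0, "ty": 0, "tz": 0.006, "rx": 0, "ry": 0, "rz": 0},
    {"tx": 0, "ty": 0, "tz": 0.006, "rx": 0, "ry": 0, "rz": 0},
  ],
)

```text
time: 15.43
ee_pos: [0.5459, -0.1849, 0.0474]
ee_rot: [[0.541, 0.036, 0.84], [0.021, -0.999, 0.029], [0.841, 0.001, -0.542]]
force: [-3.1, 0.1, 8.0]
gripper_width: 0.304
grip_force: 35.3
```

>>> drive_tool(
  plan=[
    {"tx": 0, "ty": 0, "tz": 0, "rx": 0, "ry": 0, "rz": 0},
    {"tx": 0, "ty": 0, "tz": 0, "rx": 0, "ry": 0, "rz": 0},
    {"tx": 0, "ty": 0, "tz": 0, "rx": 0, "ry": 0, "rz": 0},
    {"tx": 0, "ty": 0, "tz": 0, "rx": 0, "ry": 0, "rz": 0},
    {"tx": 0, "ty": 0, "tz": 0, "rx": 0, "ry": 0, "rz": 0},
    {"tx": 0, "ty": 0, "tz": 0, "rx": 0, "ry": 0, "rz": 0},
    {"tx": 0, "ty": 0, "tz": 0, "rx": 0, "ry": 0, "rz": 0},
    {"tx": 0, "ty": 0, "tz": 0, "rx": 0, "ry": 0, "rz": 0},
    {"tx": 0, "ty": 0, "tz": 0, "rx": 0, "ry": 0, "rz": 0},
    {"tx": 0, "ty": 0, "tz": 0, "rx": 0, "ry": 0, "rz": 0},
  ],
  jaw=0.55,
)

```text
time: 16.27
ee_pos: [0.5455, -0.1848, 0.0465]
ee_rot: [[0.543, 0.036, 0.839], [0.02, -0.999, 0.03], [0.839, 0.001, -0.544]]
force: [0.7, 0.4, 0.1]
gripper_width: 0.548
grip_force: 0.0
```

>>> drive_tool(
  plan=[
    {"tx": 0, "ty": 0, "tz": -0.02, "rx": 0, "ry": 0, "rz": 0},
    {"tx": 0.01, "ty": 0, "tz": -0.06, "rx": 0, "ry": 0, "rz": 0},
    {"tx": 0.03, "ty": 0, "tz": -0.11, "rx": 0, "ry": 0, "rz": 0},
    {"tx": 0.05, "ty": 0, "tz": -0.16, "rx": 0, "ry": 0, "rz": 0},
    {"tx": 0.07, "ty": 0, "tz": -0.2, "rx": 0, "ry": 0, "rz": 0},
    {"tx": 0.1, "ty": 0, "tz": -0.23, "rx": 0, "ry": 0, "rz": 0},
    {"tx": 0.1, "ty": 0, "tz": -0.23, "rx": 0, "ry": 0, "rz": 0},
    {"tx": 0.1, "ty": 0, "tz": -0.23, "rx": 0, "ry": 0, "rz": 0},
    {"tx": 0.1, "ty": 0, "tz": -0.23, "rx": 0, "ry": 0, "rz": 0},
    {"tx": 0.1, "ty": 0, "tz": -0.23, "rx": 0, "ry": 0, "rz": 0},
  ],
)

```text
time: 17.1
ee_pos: [0.4762, -0.1869, 0.1502]
ee_rot: [[0.544, 0.036, 0.838], [0.019, -0.999, 0.031], [0.839, -0.001, -0.545]]
force: [0.5, -0.7, -0.3]
gripper_width: 0.547
grip_force: 0.0
```

```bash
python3 - <<'E'
from h import *
np.set_printoptions(precision=4,suppress=True)
p=env.grab_frame('scene')
a=p['frame'][130:230,180:300,::-1]
cv2.imwrite('pics/s4c.png',cv2.resize(a,None,fx=5,fy=5,interpolation=2))
s=env.get_obs();print(s['joints'],s['time'])
for q in('fresh_top','fresh_mid','fresh'): 
  for d in env.pinpoint(p,q)[:1]: print(q,d,depth(p,d['uv']))
o=env.outline_of(p,'fresh')[0]; X=cloud(p,o['mask']);print(np.percentile(X,[3,50,97],axis=0))
E
```

```text
[-56.9054  20.836  123.9978  93.1342  46.0561 -46.6518] 17.15
fresh_top {'uv': [241.8, 164.1], 'confidence': 0.87} [ 0.5397 -0.1853  0.0504]
fresh_mid {'uv': [234.4, 169.1], 'confidence': 0.57} [ 0.5585 -0.1855  0.0458]
fresh {'uv': [227.7, 179.6], 'confidence': 0.57} [ 0.5847 -0.1659  0.0481]
[[ 0.5326 -0.2101  0.0217]
 [ 0.5543 -0.1804  0.0436]
 [ 0.575  -0.1708  0.0532]]
```

View pics/s4c.png

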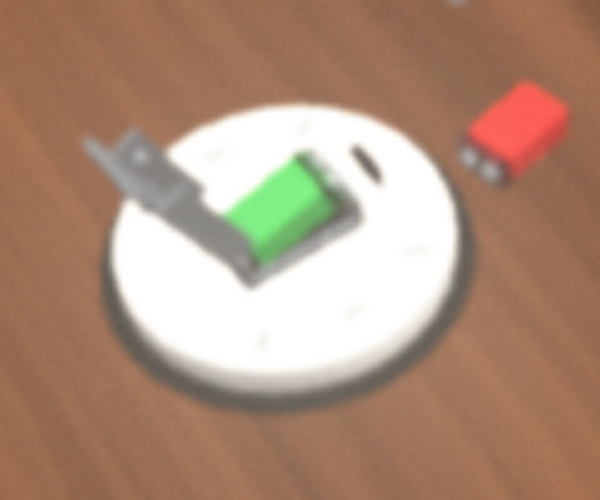

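The battery is in the bay, but the terminal end looks propped up on the catch-end wall, at about (315,165) in the crop. I'll measure its tilt.

```bash
python3 - <<'E'
from h import *
np.set_printoptions(precision=4,suppress=True)
p=env.grab_frame('scene')
f=p['frame'].astype(int); g=(f[:,:,1]>f[:,:,0]+40)&(f[:,:,1]>f[:,:,2]+40); g[:, :180]=0; g[:,300:]=0; g[230:]=0
X=cloud(p,g); Y=X
for _ in range(30):
    c=np.median(Y,0) if _==0 else Y.mean(0)
    A=np.c_[Y[:,:2],np.ones(len(Y))]; k=np.linalg.lstsq(A,Y[:,2],rcond=None)[0]
    r=X[:,2]-np.c_[X[:,:2],np.ones(len(X))]@k; Y=X[(r>-.0025)&(r<.004)]
print(len(X),len(Y),k,np.degrees(np.arctan(k[:2])),Y.min(0),Y.max(0),'z at bay',k@[.557,-.184,1])
t=env.grab_frame('top'); cv2.imwrite('pics/t4c.png',cv2.resize(t['frame'][90:210,320:460,::-1],None,fx=4,fy=4,interpolation=2))
f=t['frame'].astype(int); g=(f[:,:,1]>f[:,:,0]+40)&(f[:,:,1]>f[:,:,2]+40); g[:, :330]=0
Z=cloud(t,g); print(len(Z)); 
if len(Z)>10: print(np.percentile(Z,[3,50,97],axis=0)); 
E
python3 mv.py .536 -.185 .09 2 0
```

```text
246 161 [-0.3407  0.024   0.24  ] [-18.8133   1.3756] [ 0.5394 -0.1986  0.0374] [ 0.5771 -0.17    0.0542] z at bay 0.045801088497616965
329
[[ 0.5371 -0.1963  0.0299]
 [ 0.5577 -0.1825  0.0444]
 [ 0.5784 -0.1706  0.0527]]
t [-0.037  0.     0.166] r [-1.000e-03 -1.991e+00  2.000e-03] rows 2.0425175649987652 7.966499715992477 time 17.45 pos [ 0.4763 -0.1871  0.1507] F [ 0.7 -0.7  0.6] w 0.554
```

```bash
python3 mv.py .514 -.185 .0575 2 57
```

```text
t [-0.115 -0.002  0.165] r [-0.002 -0.001  0.001] rows 2.411353399259924 0.010383749746402385 time 17.45 pos [ 0.4763 -0.1871  0.1507] F [ 0.7 -0.7  0.6] w 0.554
```

>>> drive_tool(
  plan=[
    {"tx": -0.01, "ty": -0.002, "tz": 0.01, "rx": 0, "ry": 0, "rz": 0},
    {"tx": -0.03, "ty": -0.002, "tz": 0.04, "rx": 0, "ry": 0, "rz": 0},
    {"tx": -0.05, "ty": -0.002, "tz": 0.07, "rx": 0, "ry": 0, "rz": 0},
    {"tx": -0.07, "ty": -0.002, "tz": 0.1, "rx": 0, "ry": 0, "rz": 0},
    {"tx": -0.09, "ty": -0.002, "tz": 0.13, "rx": 0, "ry": 0, "rz": 0},
    {"tx": -0.105, "ty": -0.002, "tz": 0.15, "rx": 0, "ry": 0, "rz": 0},
    {"tx": -0.115, "ty": -0.002, "tz": 0.165, "rx": 0, "ry": 0, "rz": 0},
    {"tx": -0.115, "ty": -0.002, "tz": 0.165, "rx": 0, "ry": 0, "rz": 0},
    {"tx": -0.115, "ty": -0.002, "tz": 0.165, "rx": 0, "ry": 0, "rz": 0},
    {"tx": -0.115, "ty": -0.002, "tz": 0.165, "rx": 0, "ry": 0, "rz": 0},
  ],
  jaw=0,
)

```text
time: 18.28
ee_pos: [0.5141, -0.1849, 0.0583]
ee_rot: [[0.543, 0.036, 0.839], [0.02, -0.999, 0.03], [0.839, 0.001, -0.544]]
force: [-0.5, 0.5, 0.0]
gripper_width: -0.002
grip_force: 0.0
```

>>> drive_tool(
  plan=[
    {"tx": 0.003, "ty": 0, "tz": 0.005, "rx": 0, "ry": 0, "rz": 0},
    {"tx": 0.006, "ty": 0, "tz": 0.009, "rx": 0, "ry": 0, "rz": 0},
    {"tx": 0.009, "ty": 0, "tz": 0.014, "rx": 0, "ry": 0, "rz": 0},
    {"tx": 0.011, "ty": 0, "tz": 0.017, "rx": 0, "ry": 0, "rz": 0},
    {"tx": 0.013, "ty": 0, "tz": 0.02, "rx": 0, "ry": 0, "rz": 0},
    {"tx": 0.015, "ty": 0, "tz": 0.023, "rx": 0, "ry": 0, "rz": 0},
    {"tx": 0.017, "ty": 0, "tz": 0.026, "rx": 0, "ry": 0, "rz": 0},
    {"tx": 0.019, "ty": 0, "tz": 0.029, "rx": 0, "ry": 0, "rz": 0},
    {"tx": 0.02, "ty": 0, "tz": 0.031, "rx": 0, "ry": 0, "rz": 0},
    {"tx": 0.02, "ty": 0, "tz": 0.031, "rx": 0, "ry": 0, "rz": 0},
  ],
)

```text
time: 19.12
ee_pos: [0.5328, -0.1842, 0.0578]
ee_rot: [[0.543, 0.036, 0.839], [0.02, -0.999, 0.03], [0.839, 0.001, -0.544]]
force: [-0.0, -0.2, 0.5]
gripper_width: 0.004
grip_force: 0.0
```

```bash
cat > tilt.py <<'E'
from h import *
np.set_printoptions(precision=4,suppress=True)
p=env.grab_frame('scene')
f=p['frame'].astype(int); g=(f[:,:,1]>f[:,:,0]+40)&(f[:,:,1]>f[:,:,2]+40); g[:, :180]=0; g[:,300:]=0; g[230:]=0
X=cloud(p,g); Y=X
for _ in range(30):
    A=np.c_[Y[:,:2],np.ones(len(Y))]; k=np.linalg.lstsq(A,Y[:,2],rcond=None)[0]
    r=X[:,2]-np.c_[X[:,:2],np.ones(len(X))]@k; Y=X[(r>-.0025)&(r<.004)]
print(len(X),len(Y),np.degrees(np.arctan(k[:2])),Y.min(0),Y.max(0),'z at bay',k@[.557,-.184,1])
E
python3 tilt.py
```

```text
244 157 [-0.1558 -0.2266] [ 0.5354 -0.1977  0.0367] [ 0.5775 -0.1701  0.043 ] z at bay 0.03926365003090266
```

The battery now lies flat (tilt under 0.3°, top at about 37–39 mm). Next is the door: retreat, bring the tool upright, and go around behind it.

```bash
python3 mv.py .50 -.185 .19 2 29
```

```text
t [ 0.186 -0.001 -0.199] r [-0.    -0.98   0.003] rows 3.2651721279959496 3.919171225887167 time 19.1667 pos [ 0.5327 -0.1842  0.0578] F [0.2 0.2 0.1] w -0.0
```

>>> drive_tool(
  plan=[
    {"tx": 0.01, "ty": 0, "tz": -0.04, "rx": 0, "ry": 0, "rz": 0},
    {"tx": 0.03, "ty": 0, "tz": -0.09, "rx": 0, "ry": 0, "rz": 0},
    {"tx": 0.06, "ty": 0, "tz": -0.13, "rx": 0, "ry": -0.15, "rz": 0},
    {"tx": 0.09, "ty": 0, "tz": -0.16, "rx": 0, "ry": -0.3, "rz": 0},
    {"tx": 0.12, "ty": 0, "tz": -0.18, "rx": 0, "ry": -0.5, "rz": 0},
    {"tx": 0.15, "ty": 0, "tz": -0.19, "rx": 0, "ry": -0.65, "rz": 0},
    {"tx": 0.17, "ty": 0, "tz": -0.199, "rx": 0, "ry": -0.8, "rz": 0},
    {"tx": 0.186, "ty": 0, "tz": -0.199, "rx": 0, "ry": -0.9, "rz": 0},
    {"tx": 0.186, "ty": 0, "tz": -0.199, "rx": 0, "ry": -0.98, "rz": 0},
    {"tx": 0.186, "ty": 0, "tz": -0.199, "rx": 0, "ry": -0.98, "rz": 0},
  ],
)

```text
time: 20.0
ee_pos: [0.4996, -0.1837, 0.1884]
ee_rot: [[0.85, 0.049, 0.525], [0.036, -0.999, 0.035], [0.526, -0.011, -0.85]]
force: [-0.1, -0.4, -0.6]
gripper_width: 0.003
grip_force: 0.0
```

```bash
python3 mv.py .66 -.18 .2 2 2;python3 tilt.py; python3 -c "
from rig import env
print(env.get_obs()['joints'])"
```

```text
t [0.285 0.008 0.149] r [-0.03  -1.038  0.02 ] rows 3.8565115270386268 4.1537767660110845 time 20.0 pos [ 0.4996 -0.1837  0.1884] F [-0.1 -0.4 -0.6] w 0.003
235 164 [-1.6781 -1.6498] [ 0.5361 -0.1984  0.0358] [ 0.578  -0.17    0.0427] z at bay 0.03872443079222837
[-43.78086627  14.21990229 102.13387848  32.26899238  45.79334657
  24.51684379]
```

>>> drive_tool(
  plan=[
    {"tx": 0.03, "ty": 0.001, "tz": 0.01, "rx": 0, "ry": -0.12, "rz": 0},
    {"tx": 0.06, "ty": 0.002, "tz": 0.03, "rx": 0, "ry": -0.25, "rz": 0},
    {"tx": 0.1, "ty": 0.003, "tz": 0.05, "rx": -0.01, "ry": -0.4, "rz": 0},
    {"tx": 0.14, "ty": 0.004, "tz": 0.07, "rx": -0.01, "ry": -0.55, "rz": 0.01},
    {"tx": 0.18, "ty": 0.005, "tz": 0.09, "rx": -0.02, "ry": -0.7, "rz": 0.01},
    {"tx": 0.22, "ty": 0.006, "tz": 0.115, "rx": -0.02, "ry": -0.85, "rz": 0.02},
    {"tx": 0.26, "ty": 0.007, "tz": 0.135, "rx": -0.03, "ry": -1, "rz": 0.02},
    {"tx": 0.285, "ty": 0.008, "tz": 0.149, "rx": -0.03, "ry": -1, "rz": 0.02},
    {"tx": 0.285, "ty": 0.008, "tz": 0.149, "rx": -0.03, "ry": -1, "rz": 0.02},
    {"tx": 0.285, "ty": 0.008, "tz": 0.149, "rx": -0.03, "ry": -1, "rz": 0.02},
  ],
)

```text
time: 20.88
ee_pos: [0.6602, -0.1782, 0.1973]
ee_rot: [[0.998, 0.041, 0.055], [0.04, -0.999, 0.008], [0.055, -0.006, -0.998]]
force: [-1.0, -0.2, -0.1]
gripper_width: -0.002
grip_force: 0.0
```

```bash
python3 mv.py .66 -.181 .099 2 0; python3 - <<'E'
from h import *
p=env.grab_frame('scene'); s=env.get_obs(); print(s['joints'])
for d in env.pinpoint(p,'door_edge')[:3]: print(d,depth(p,d['uv']))
E
```

```text
t [-0.012  0.007  0.196] r [-0.013 -0.111  0.012] rows 2.3593680460293047 0.44892528390103603 time 20.8833 pos [ 0.6602 -0.1782  0.1973] F [-1.  -0.2 -0.1] w -0.002
[-25.69865667  35.82166544  56.73048461   1.77505386  84.7852443
  61.91773265]
{'uv': [202.7, 164.9], 'confidence': 0.74} [ 0.62515382 -0.17510822  0.1136655 ]
{'uv': [362.4, 300.7], 'confidence': 0.5} [0.50437426 0.20380785 0.02089245]
```

Door edge at x≈0.625, z≈0.114. Lowering the closed fingers behind it.

>>> drive_tool(
  plan=[
    {"tx": 0, "ty": 0.007, "tz": 0.03, "rx": 0, "ry": -0.11, "rz": 0},
    {"tx": 0, "ty": 0.007, "tz": 0.07, "rx": 0, "ry": -0.11, "rz": 0},
    {"tx": -0.004, "ty": 0.007, "tz": 0.11, "rx": 0, "ry": -0.11, "rz": 0},
    {"tx": -0.008, "ty": 0.007, "tz": 0.15, "rx": 0, "ry": -0.11, "rz": 0},
    {"tx": -0.01, "ty": 0.007, "tz": 0.18, "rx": 0, "ry": -0.11, "rz": 0},
    {"tx": -0.012, "ty": 0.007, "tz": 0.196, "rx": 0, "ry": -0.11, "rz": 0},
    {"tx": -0.012, "ty": 0.007, "tz": 0.196, "rx": 0, "ry": -0.11, "rz": 0},
    {"tx": -0.012, "ty": 0.007, "tz": 0.196, "rx": 0, "ry": -0.11, "rz": 0},
    {"tx": -0.012, "ty": 0.007, "tz": 0.196, "rx": 0, "ry": -0.11, "rz": 0},
    {"tx": -0.012, "ty": 0.007, "tz": 0.196, "rx": 0, "ry": -0.11, "rz": 0},
  ],
)

```text
time: 21.82
ee_pos: [0.6604, -0.1824, 0.1024]
ee_rot: [[0.999, 0.038, 0.004], [0.038, -0.999, 0.002], [0.004, -0.001, -1.0]]
force: [1.5, 0.4, -0.3]
gripper_width: 0.002
grip_force: 0.0
```

>>> drive_tool(
  plan=[
    {"tx": -0.02, "ty": 0, "tz": 0, "rx": 0, "ry": 0, "rz": 0},
    {"tx": -0.04, "ty": 0, "tz": 0, "rx": 0, "ry": 0, "rz": 0},
    {"tx": -0.06, "ty": 0, "tz": 0, "rx": 0, "ry": 0, "rz": 0},
    {"tx": -0.08, "ty": 0, "tz": 0, "rx": 0, "ry": 0, "rz": 0},
    {"tx": -0.1, "ty": 0, "tz": 0, "rx": 0, "ry": 0, "rz": 0},
    {"tx": -0.12, "ty": 0, "tz": 0, "rx": 0, "ry": 0, "rz": 0},
    {"tx": -0.14, "ty": 0, "tz": 0, "rx": 0, "ry": 0, "rz": 0},
    {"tx": -0.16, "ty": 0, "tz": 0, "rx": 0, "ry": 0, "rz": 0},
    {"tx": -0.18, "ty": 0, "tz": 0, "rx": 0, "ry": 0, "rz": 0},
    {"tx": -0.2, "ty": 0, "tz": 0, "rx": 0, "ry": 0, "rz": 0},
  ],
)

```text
time: 22.65
ee_pos: [0.56, -0.1861, 0.1018]
ee_rot: [[0.999, 0.038, 0.003], [0.038, -0.999, 0.002], [0.003, -0.001, -1.0]]
force: [0.3, -0.4, 0.1]
gripper_width: 0.004
grip_force: 0.0
```

>>> drive_tool(
  plan=[
    {"tx": -0.01, "ty": 0, "tz": 0, "rx": 0, "ry": 0, "rz": 0},
    {"tx": -0.02, "ty": 0, "tz": 0, "rx": 0, "ry": 0, "rz": 0},
    {"tx": -0.03, "ty": 0, "tz": 0, "rx": 0, "ry": 0, "rz": 0},
    {"tx": -0.04, "ty": 0, "tz": 0, "rx": 0, "ry": 0, "rz": 0},
    {"tx": -0.05, "ty": 0, "tz": 0, "rx": 0, "ry": 0, "rz": 0},
    {"tx": -0.05, "ty": 0, "tz": 0, "rx": 0, "ry": 0, "rz": 0},
    {"tx": -0.05, "ty": 0, "tz": 0, "rx": 0, "ry": 0, "rz": 0},
    {"tx": -0.05, "ty": 0, "tz": 0, "rx": 0, "ry": 0, "rz": 0},
    {"tx": -0.05, "ty": 0, "tz": 0, "rx": 0, "ry": 0, "rz": 0},
    {"tx": -0.05, "ty": 0, "tz": 0, "rx": 0, "ry": 0, "rz": 0},
  ],
)

```text
time: 23.48
ee_pos: [0.5354, -0.1869, 0.1008]
ee_rot: [[0.999, 0.038, 0.002], [0.038, -0.999, 0.002], [0.002, -0.002, -1.0]]
force: [-0.8, -0.8, -0.1]
gripper_width: -0.0
grip_force: 0.0
```

```bash
python3 mv.py .519 -.186 .07 2 0; python3 - <<'E'
from h import *
p=env.grab_frame('scene'); save(p,'s5')
cv2.imwrite('pics/s5c.png',cv2.resize(p['frame'][110:230,180:300,::-1],None,fx=4,fy=4,interpolation=2))
for d in env.pinpoint(p,'door_edge')[:2]: print(d,depth(p,d['uv']))
E
```

```text
t [-0.033 -0.003  0.062] r [-0.005 -0.003  0.005] rows 0.8365346480506276 0.03154625957638904 time 23.4833 pos [ 0.5354 -0.1869  0.1008] F [-0.8 -0.8 -0.1] w -0.0
{'uv': [250.2, 154.5], 'confidence': 0.87} [ 0.51664975 -0.18599937  0.06660848]
```

View pics/s5c.png

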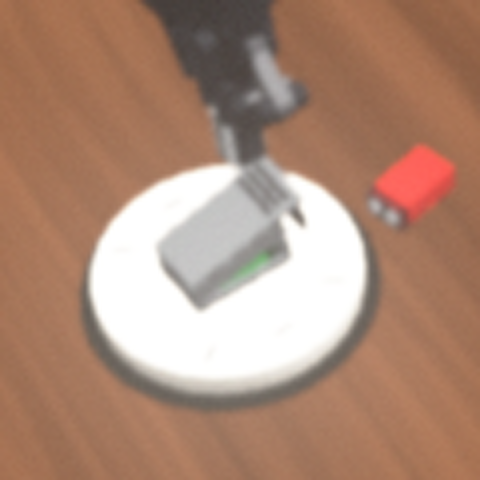

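The door is dropping over the battery, with its free edge at about (265,185) in the crop. Now I'll press it down near that edge.

>>> drive_tool(
  plan=[
    {"tx": -0.015, "ty": -0.002, "tz": 0.005, "rx": 0, "ry": 0, "rz": 0},
    {"tx": -0.03, "ty": -0.003, "tz": 0.02, "rx": 0, "ry": 0, "rz": 0},
    {"tx": -0.03, "ty": -0.003, "tz": 0.035, "rx": 0, "ry": 0, "rz": 0},
    {"tx": -0.03, "ty": -0.003, "tz": 0.05, "rx": 0, "ry": 0, "rz": 0},
    {"tx": -0.03, "ty": -0.003, "tz": 0.06, "rx": 0, "ry": 0, "rz": 0},
    {"tx": -0.03, "ty": -0.003, "tz": 0.07, "rx": 0, "ry": 0, "rz": 0},
    {"tx": -0.03, "ty": -0.003, "tz": 0.078, "rx": 0, "ry": 0, "rz": 0},
    {"tx": -0.03, "ty": -0.003, "tz": 0.084, "rx": 0, "ry": 0, "rz": 0},
    {"tx": -0.03, "ty": -0.003, "tz": 0.088, "rx": 0, "ry": 0, "rz": 0},
    {"tx": -0.03, "ty": -0.003, "tz": 0.088, "rx": 0, "ry": 0, "rz": 0},
  ],
)

```text
time: 24.42
ee_pos: [0.5201, -0.1858, 0.0564]
ee_rot: [[0.999, 0.037, 0.001], [0.037, -0.999, 0.003], [0.001, -0.003, -1.0]]
force: [-0.9, 0.0, -0.6]
gripper_width: -0.003
grip_force: 0.0
```

>>> drive_tool(
  plan=[
    {"tx": 0, "ty": 0, "tz": 0.002, "rx": 0, "ry": 0, "rz": 0},
    {"tx": 0, "ty": 0, "tz": 0.004, "rx": 0, "ry": 0, "rz": 0},
    {"tx": 0, "ty": 0, "tz": 0.006, "rx": 0, "ry": 0, "rz": 0},
    {"tx": 0, "ty": 0, "tz": 0.007, "rx": 0, "ry": 0, "rz": 0},
    {"tx": 0, "ty": 0, "tz": 0.008, "rx": 0, "ry": 0, "rz": 0},
    {"tx": 0, "ty": 0, "tz": 0.009, "rx": 0, "ry": 0, "rz": 0},
    {"tx": 0, "ty": 0, "tz": 0.01, "rx": 0, "ry": 0, "rz": 0},
    {"tx": 0, "ty": 0, "tz": 0.01, "rx": 0, "ry": 0, "rz": 0},
    {"tx": 0, "ty": 0, "tz": 0.01, "rx": 0, "ry": 0, "rz": 0},
    {"tx": 0, "ty": 0, "tz": 0.01, "rx": 0, "ry": 0, "rz": 0},
  ],
)

```text
time: 25.25
ee_pos: [0.5202, -0.1859, 0.0527]
ee_rot: [[0.999, 0.038, 0.002], [0.038, -0.999, 0.002], [0.002, -0.002, -1.0]]
force: [-2.7, 1.6, 8.5]
gripper_width: 0.004
grip_force: 4.3
```

>>> drive_tool(
  plan=[
    {"tx": 0, "ty": 0, "tz": 0.001, "rx": 0, "ry": 0, "rz": 0},
    {"tx": 0, "ty": 0, "tz": 0.002, "rx": 0, "ry": 0, "rz": 0},
    {"tx": 0, "ty": 0, "tz": 0.003, "rx": 0, "ry": 0, "rz": 0},
    {"tx": 0, "ty": 0, "tz": 0.004, "rx": 0, "ry": 0, "rz": 0},
    {"tx": 0, "ty": 0, "tz": 0.004, "rx": 0, "ry": 0, "rz": 0},
    {"tx": 0, "ty": 0, "tz": 0.004, "rx": 0, "ry": 0, "rz": 0},
    {"tx": 0, "ty": 0, "tz": 0.004, "rx": 0, "ry": 0, "rz": 0},
    {"tx": 0, "ty": 0, "tz": 0.004, "rx": 0, "ry": 0, "rz": 0},
    {"tx": 0, "ty": 0, "tz": 0.004, "rx": 0, "ry": 0, "rz": 0},
    {"tx": 0, "ty": 0, "tz": 0.004, "rx": 0, "ry": 0, "rz": 0},
  ],
)

```text
time: 26.08
ee_pos: [0.5203, -0.1861, 0.052]
ee_rot: [[0.999, 0.038, 0.003], [0.038, -0.999, 0.001], [0.003, -0.001, -1.0]]
force: [-8.7, 2.7, 21.8]
gripper_width: -0.003
grip_force: 10.9
```

>>> drive_tool(
  plan=[
    {"tx": 0, "ty": 0, "tz": -0.01, "rx": 0, "ry": 0, "rz": 0},
    {"tx": 0, "ty": 0, "tz": -0.05, "rx": 0, "ry": 0, "rz": 0},
    {"tx": -0.02, "ty": 0, "tz": -0.1, "rx": 0, "ry": 0, "rz": 0},
    {"tx": -0.05, "ty": 0, "tz": -0.16, "rx": 0, "ry": 0, "rz": 0},
    {"tx": -0.1, "ty": -0.03, "tz": -0.21, "rx": 0, "ry": 0, "rz": 0},
    {"tx": -0.13, "ty": -0.09, "tz": -0.25, "rx": 0, "ry": 0, "rz": 0},
    {"tx": -0.16, "ty": -0.16, "tz": -0.28, "rx": 0, "ry": 0, "rz": 0},
    {"tx": -0.18, "ty": -0.23, "tz": -0.3, "rx": 0, "ry": 0, "rz": 0},
    {"tx": -0.18, "ty": -0.28, "tz": -0.3, "rx": 0, "ry": 0, "rz": 0},
    {"tx": -0.18, "ty": -0.28, "tz": -0.3, "rx": 0, "ry": 0, "rz": 0},
  ],
)

```text
time: 26.92
ee_pos: [0.4237, -0.0463, 0.2009]
ee_rot: [[0.999, 0.041, 0.003], [0.041, -0.999, 0.003], [0.003, -0.003, -1.0]]
force: [0.0, 0.5, -0.6]
gripper_width: 0.0
grip_force: 0.0
```

```bash
python3 - <<'E'
from h import *
np.set_printoptions(precision=4,suppress=True)
for n in('scene','top'):
    p=env.grab_frame(n); save(p,n+'6')
    for d in env.pinpoint(p,'door_edge')[:1]: print(n,d,depth(p,d['uv']))
    Z=cloud(p,np.ones((400,640),bool)); k=(Z[:,0]>.515)&(Z[:,0]<.585)&(abs(Z[:,1]+.185)<.014)&(Z[:,2]>.03)&(Z[:,2]<.07)
    for lo in(.515,.53,.545,.56,.575):
        q=Z[k&(Z[:,0]>lo)&(Z[:,0]<lo+.012)]; print(lo,len(q),np.median(q[:,2]) if len(q) else '')
    if n=='scene': cv2.imwrite('pics/s6c.png',cv2.resize(p['frame'][110:350,180:440,::-1],None,fx=2.4,fy=2.4,interpolation=2))
s=env.get_obs();print(s['time'],s['ee_pos'],s['force'])
E
```

```text
scene {'uv': [252.9, 157.2], 'confidence': 0.79} [ 0.499  -0.215   0.0189]
0.515 53 0.04669680112934543
0.53 58 0.04628129841236137
0.545 55 0.04637953186407796
0.56 56 0.04646312098219117
0.575 45 0.04642852218350439
0.515 0 
0.53 0 
0.545 0 
0.56 0 
0.575 0 
27.1167 [ 0.425  -0.0503  0.1998] [0.1742 0.3884 0.662 ]
```

View pics/s6c.png

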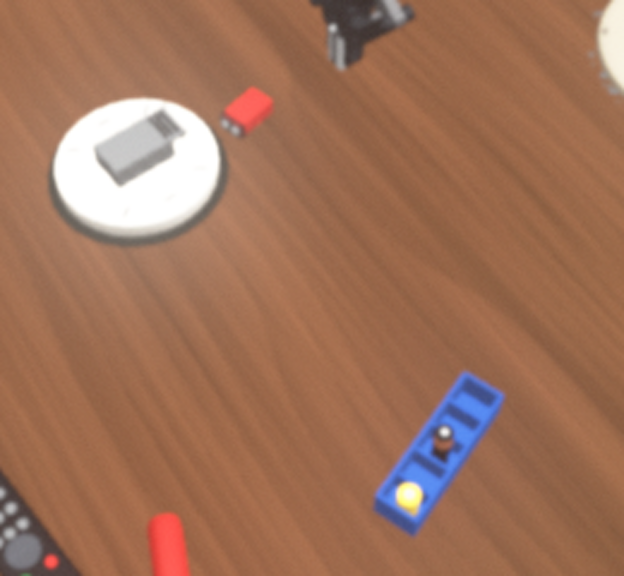

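The door is flat: its top measures 46–47 mm along its whole length at about (140,145) in the crop, so it is shut. The other cells and the red battery haven't moved, and the arm is clear.

```bash
python3 -c "
from rig import env
print(env.job_done())"
```

```text
the job is handed in; nothing more can be done
None
```

I put the green battery flat in the bay, terminals towards the brass contacts, pressed the door fully shut, left the other batteries where they were, and handed the job in at about 27 s of the 67 s allowed.

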